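Load the spindle bar into a cardboard core

TASK

Load the long square bar into the cardboard core on the unwinder: slide it endways over the loading ledge into the core until about half of it is in, let go, then move back to its rear end and push it fully home against the stop plate. Leave the short bar where it lies.

Things in the scene. Friction and masses are not known exactly. Their poses are not given: they have to be found in the camera images.
- long_bar_center (a point): centre of the long square bar, the one to load: plain aluminium square tube, 20 x 20 x 280 mm, about 0.3 kg, lying loose on the table so that its centre is 10 mm up. Its y axis runs along its length; both ends are alike and either may go in first.
- short_bar_center (a point): centre of the short square bar, a bystander to leave alone: the same aluminium tube, 20 x 20 x 150 mm, y axis along its length, lying loose about 70 mm from the long bar, on the near or the far side of it.
- core_mouth (a point): centre of the open mouth of the cardboard core, 48 mm above the table. Stiff fixed level tube, 220 mm long, 54 mm inside and 70 mm outside diameter. The y axis runs along the core's axis from mouth inwards, z up. The far end, 220 mm in, is closed by a grey stop plate 100 mm wide, top 107 mm above the table; fully home, the bar's rear 60 mm stands out of the mouth.
- ledge_top (a point): middle of the top face of the aluminium loading ledge before the mouth: flat, no walls, 60 mm wide, 125 mm long (5 to 130 mm out from the mouth), 22 mm above the table, 26 mm below the core's axis, 1 mm above the core's inner floor; y axis towards the core. It carries the bar when let go half-way in; the bar slides easily. It stands on a fixed base plate 100 mm wide, 12 mm high.

How it is judged (in metres and radians):
On the way:
1. the long bar lies 40 to 190 mm deep in the core, let go and at rest (y of long_bar_center in the frame of core_mouth between -0.1 and 0.05 m and x of long_bar_center in the frame of core_mouth between -0.03 and 0.03 m and z of long_bar_center in the frame of core_mouth between -0.03 and 0.03 m and angle between the y axis of long_bar_center and the y axis of core_mouth, either way round below 0.2 rad and contact force between the fingers and long_bar below 0.2 N and linear speed of long_bar below 0.02 m/s), for 0.3 s.
At the end, for the whole second after the job is handed in: The long bar is in the core, its front end within 15 mm of the stop plate, within 30 mm of the core's axis and about 11 degrees of its direction, released and at rest (y of long_bar_center in the frame of core_mouth above 0.065 m and x of long_bar_center in the frame of core_mouth between -0.03 and 0.03 m and z of long_bar_center in the frame of core_mouth between -0.03 and 0.03 m and angle between the y axis of long_bar_center and the y axis of core_mouth, either way round below 0.2 rad and contact force between the fingers and long_bar below 0.2 N and linear speed of long_bar below 0.02 m/s); the robot touches nothing.
It fails at once if the short bar is moved more than 40 mm (distance of short_bar_center from where it was at the start of the episode above 0.04 m).
It also fails if it takes over 48 s, if anything falls off the work surface, if the arm or the gripper's body presses on something with over 40 N, if the wrist force passes 120 N, or if a joint passes its speed limit or range.

ROBOT

A 6-joint arm with a two-finger parallel gripper is mounted at the origin on the work surface. World frame = base frame: x ahead of the robot, y to its left, z up, the work surface at z = 0. Lengths are in m, angles in degrees, forces in N, time in s.
With the tool pointing down it reaches from about 0.3 to 0.75 m from the base axis. Payload 8.5 kg.
Tool frame: the origin (TCP) lies at the very end of the fingers, on their centre line; the grasp point (between the pads) lies 19 mm behind it; z points along the fingers, y is the line along which they close (so a half turn about z gives the same grasp; the last joint's range is limited). The gripper opens to 85 mm and grips with 20 to 120 N. Pads are 22 mm wide; open, the fingers measure 114 mm over their backs; the gripper's body (76 mm by 85 mm) begins 54 mm behind the grasp point. The pads swing forward as they close: fully open they stand 13 mm farther back than shut.
Start: joints at [62.321, 21.807, 74.336, -0, 83.858, -12.336], TCP at [0.146, 0.53, 0.231] pointing down, gripper open.
Joint ranges: [-178.18, 178.18], [-50.72, 133.34], [12.68, 142.11], [-81.47, 261.47], [9.98, 163.14], [-165.26, 165.26]. Speed limits (degrees/s): [136.94, 136.94, 180, 180, 180, 180].

INTERFACE

Orientations are given as a 3x3 rotation matrix whose columns are the frame's x, y, z axes.
In Python, from rig import env, optics, spotter gives the robot as it stands.
- The arm moves only by the shell command python3 -m crank 'ROWS' [FORCE]. ROWS is JSON, one flat list of numbers, 5 for each row, row after row: the finger opening in cm, from 0 to 8.54, then the shift along the tool's x, y, z in cm, then the turn about the tool's z in rad. A call has exactly 8 rows; each row shifts and turns the commanded pose from where the row before left it, along the tool's axes as they then stand; what a row does not reach is not made up. A row lasts 1/12 s, in which the tool goes at most 41.7 mm and 7.16 degrees, less where a joint would pass 70% of its speed; a pose out of reach is approached as far as the arm can. A call is refused whole if a number of a shift passes 4.17 or a number of a turn 0.125, either way. A call with a gripper value outside its range is refused whole. The fingers move at their own pace and stop on an object; FORCE is the grip in N (left out, the last holds). Time passes only in rows, so rows that do not move let the fingers close, or fill a call up. It gives the time, the measured TCP pose, the force, the opening and the grip force at its end, in the units of the state.
- env.observe(): the state, without advancing time (a new reading comes with each control period).
- optics.get_image(name): name is "side" or "top" or "wrist"; returns a dict with "color" (400x640x3 uint8, red, green, blue), "intrinsics" (3x3 intrinsics, pixels), "distortion" ([k1, k2, p1, p2, k3] as OpenCV has them; the pictures are not rectified), "pose" (4x4, takes a point from camera to world coordinates). Camera axes: x right, y up, looking along -z (the intrinsics and any distortion apply to the point x, -y, -z); pixel columns grow to the right and rows downward; lengths in m; the calibration is good to about 2 mm. A picture is of the moment at which its call begins. There is no depth.
- env.close_job(): hands the job in; it is judged then, once.
Trained networks look in a picture, given as the dict that the camera call returned (one of the last four; its "shot" number tells which), for a name from the list of things; names that differ only in an ending like _2 or _b are one class to them, and where a whole thing is asked for, a point or a joint stands for the part that bears it (a point fixed in the world has none). Each returns a list of dicts, best first, with "score" (0 to 1); they miss things now and then, are a little off and sometimes report something else, mostly with a low value. They report only what shows in the picture. A call takes as long as a camera call.
- spotter.look_for(picture, query): "at" ([column, row] as shares, 0 to 1, of the picture: columns of its width, rows of its height, amid what is visible of it).
The state is a dict: "time_s": time; "q": joint angles; "qvel": joint speeds; "joint_efforts": joint torques, N m; "position": TCP position; "tool_rot": TCP orientation; "ft_force": force on the tool from outside, world axes, zero at the start; "wrist_torque": the same for the moment, N m; "grip_width": finger opening in m; "gripper_force": force on a finger pad.
Only numpy, scipy, OpenCV 4.12 (cv2) and the standard library are available. Lean on these libraries where they do the work, as an engineer would, in place of code of your own. Each camera call takes 0.05 s, during which the arm holds its last target. There are 200 camera calls.

## Working session

There is one attempt and no reset: what is moved stays moved. The work goes in short steps, Python scripts to look and compute and a shell command to move; the robot and the scene stay as the last step left them, time stands still between calls to the robot, and variables do not carry over. Pictures are saved under pics/ and viewed, at most 10 in all, crops included, and the job is handed in when it is done.

```bash
mkdir -p pics; ls
cat > h.py <<'E'
import numpy as np, cv2
from rig import env, optics, spotter
def ray(p,uv):
    K=np.array(p["intrinsics"],float);d=np.array(p["distortion"],float);T=np.array(p["pose"])
    n=cv2.undistortPoints(np.array([[uv]],float),K,d)[0,0]
    return T[:3,3],T[:3,:3]@np.array([n[0],-n[1],-1.])
def onz(p,uv,z):
    o,r=ray(p,uv);return o+r*(z-o[2])/r[2]
def px(p,X):
    T=np.array(p["pose"]);c=(np.atleast_2d(X)-T[:3,3])@T[:3,:3]*[1,-1,-1]
    return cv2.projectPoints(c,np.zeros(3),np.zeros(3),np.array(p["intrinsics"],float),np.array(p["distortion"],float))[0][:,0]
def save(p,n): cv2.imwrite(f"pics/{n}.png",p["color"][:,:,::-1])
E
python3 - <<'E'
from h import *
np.set_printoptions(precision=4,suppress=True)
Z=dict(long_bar_center=.01,short_bar_center=.01,core_mouth=.048,ledge_top=.022)
for c in ["top","side"]:
    p=optics.get_image(c);save(p,c+"0");print(c,np.array(p["pose"])[:3,3])
    for n,z in Z.items():
        for r in spotter.look_for(p,n)[:3]:
            uv=np.array(r["at"])*[640,400];print(n,round(r["score"],2),uv,onz(p,uv,z))
s=env.observe();print(s["time_s"],s["position"],s["tool_rot"],s["ft_force"])
E
```

```text
pics
top [0.4976 0.044  0.6941]
long_bar_center 0.79 [314.368 174.4  ] [0.638 0.029 0.01 ]
short_bar_center 0.89 [321.024 140.6  ] [0.6924 0.0183 0.01  ]
ledge_top 0.58 [237.376 302.88 ] [0.4444 0.1428 0.022 ]
side [ 0.2198 -0.3883  0.4279]
long_bar_center 0.65 [355.072 214.12 ] [ 0.6361 -0.0047  0.01  ]
short_bar_center 0.96 [375.616 201.2  ] [ 0.6949 -0.0022  0.01  ]
core_mouth 0.81 [226.816 222.32 ] [0.4283 0.0858 0.048 ]
ledge_top 0.67 [225.216 221.08 ] [0.4423 0.1233 0.022 ]
0.5 [0.1455 0.5304 0.2313] [[-0.9644  0.2645 -0.    ]
 [ 0.2645  0.9644 -0.0001]
 [-0.     -0.0001 -1.    ]] [-0.0348  0.5337  0.4233]
```

View pics/top0.png

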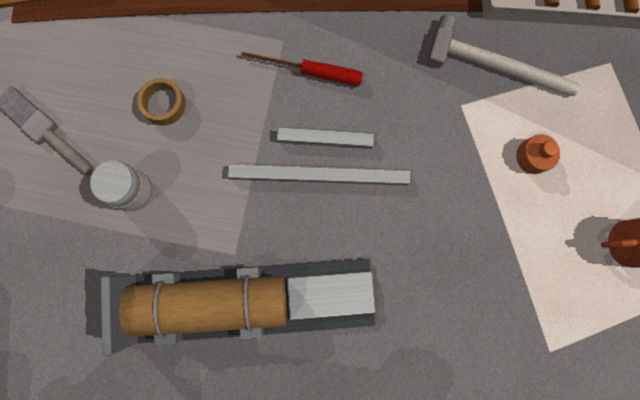

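View pics/side0.png

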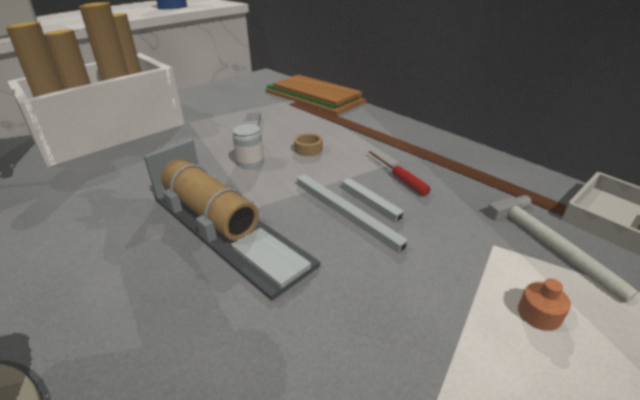

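The top view shows the long bar from (228,171) to (410,177), with the short bar above it at (325,137). The core lies left of its mouth at about (287,302). The ledge spans (288–375, 272–320) and the stop plate is at (107,315). In the side view the core mouth is open, facing the ledge. Next I'll get the exact edges.

Run:
```python
from h import *
np.set_printoptions(precision=4,suppress=True)
p=optics.get_image("top");im=p["color"].astype(int)
g=im.min(2)
m=((g>135)).astype(np.uint8)
for name,(x0,y0,x1,y1),z in [("long",(215,155,425,192),.02),("short",(265,120,385,152),.02),("ledge",(286,262,385,330),.022)]:
    s=m*0; s[y0:y1,x0:x1]=m[y0:y1,x0:x1]
    n,l,st,_=cv2.connectedComponentsWithStats(s);k=1+st[1:,4].argmax()
    ys,xs=np.where(l==k);pts=np.array([onz(p,(a,b),z)[:2] for a,b in zip(xs,ys)])
    c,sz,a=cv2.minAreaRect((pts*1000).astype(np.float32));b=cv2.boxPoints((c,sz,a))
    e=max([b[1]-b[0],b[2]-b[1]],key=np.linalg.norm);h=np.degrees(np.arctan2(e[1],e[0]))%180
    print(name,st[k],c,sz,"heading",h)
# stop plate/core check: project model
```

```text
long [ 229  164  181   19 2206] (637.8167724609375, 21.251663208007812) (277.76251220703125, 20.29925537109375) heading 87.930115
short [ 278  128   95   18 1113] (696.6622314453125, 12.087150573730469) (147.43553161621094, 19.107704162597656) heading 86.41496
ledge [ 289  272   86   47 3273] (454.3446044921875, 5.294414520263672) (59.095726013183594, 123.08187103271484) heading 93.807625
```

```bash
python3 -m crank '[4.5,-1.5,-1,0,0, 4.5,-2.5,-1.6,0,0, 4.5,-3.1,-1.95,0,0, 4.5,-3.1,-1.95,0,0, 4.5,-3.1,-1.95,0,0, 4.5,-3.1,-1.95,0,0, 4.5,-3.1,-1.95,0,0, 4.5,-3.1,-1.95,0,0]' && python3 -m crank '[4.5,-3.1,-1.95,0,0, 4.5,-3.1,-1.95,0,0, 4.5,-3.1,-1.95,0,0, 4.5,-3.1,-1.95,0,0, 4.5,-3.1,-1.95,0,0, 4.5,-3.1,-1.95,0,0, 4.5,-3.1,-1.95,0,0, 4.5,-3.1,-1.95,0,0]' && python3 -m crank '[4.5,-3.1,-1.95,0,0, 4.5,-3.1,-1.95,0,0, 4.5,-2.5,-1.6,0,0, 4.5,-1.7,-1.1,0,0, 4.5,0,0,0,0.12, 4.5,0,0,0,0.12, 4.5,0,0,0,0.12, 4.5,0,0,0,0.12]' && python3 -m crank '[4.5,0,0,0,0.12, 4.5,0,0,0,0.12, 4.5,0,0,0,0.12, 4.5,0,0,0,0.12, 4.5,0,0,0,0.12, 4.5,0,0,0,0.12, 4.5,0,0,0,0.12, 4.5,0,0,0,0.02]'
```

```text
time_s: 1.22
position: [0.3265, 0.3312, 0.2315]
tool_rot: [[-0.964, 0.264, 0.0], [0.264, 0.964, 0.0], [-0.0, 0.0, -1.0]]
ft_force: [1.1, 0.2, 0.9]
grip_width: 0.045
gripper_force: 0.0
time_s: 1.88
position: [0.5245, 0.115, 0.2314]
tool_rot: [[-0.964, 0.265, 0.0], [0.265, 0.964, 0.0], [-0.0, 0.0, -1.0]]
ft_force: [-0.1, 0.7, -0.0]
grip_width: 0.045
gripper_force: 0.0
time_s: 2.55
position: [0.6064, 0.0253, 0.2312]
tool_rot: [[-0.729, 0.685, -0.0], [0.685, 0.729, 0.0], [0.0, -0.0, -1.0]]
ft_force: [-0.3, -0.3, -0.0]
grip_width: 0.0448
gripper_force: 0.0
time_s: 3.22
position: [0.6063, 0.0255, 0.2313]
tool_rot: [[0.042, 0.999, -0.0], [0.999, -0.042, 0.0], [0.0, -0.0, -1.0]]
ft_force: [-0.1, -0.0, 0.4]
grip_width: 0.0447
gripper_force: 0.0
```

```bash
cat >> h.py <<'E'
def delta(X,head):
    s=env.observe();R=np.array(s["tool_rot"]);h=np.degrees(np.arctan2(R[1,0],R[0,0]))
    d=R.T@(np.array(X)-s["position"])*100
    t=-np.radians((head-h+180)%360-180)
    print("t",round(s["time_s"],2),"pos",np.round(s["position"],4),"head",round(h,2),"w",s["grip_width"],"F",np.round(s["ft_force"],1),"tilt",np.round(R[:,2],4))
    print("shift cm (tool axes as now)",np.round(d,2),"turn",round(t,4))
E
python3 - <<'E'
from h import *
delta([.6367,-.0087,.06],87.93)
p=optics.get_image("wrist");save(p,"w1")
print(px(p,[.6378,.0213,.02]),px(p,[.6367,-.0087,.02]))
for r in spotter.look_for(p,"long_bar_center")[:2]: print(r, onz(p,np.array(r["at"])*[640,400],.01))
E
```

```text
t 3.22 pos [0.6063 0.0255 0.2313] head 87.62 w 0.04471051655162386 F [-0.1 -0.   0.4] tilt [-1.e-04  0.e+00 -1.e+00]
shift cm (tool axes as now) [-3.29  3.18 17.13] turn -0.0055
[[344.82314929 178.17755805]] [[344.33531653 202.73139513]]
{'at': [0.5392, 0.4078], 'score': 0.56} [0.63927136 0.03754339 0.01      ]
```

View pics/w1.png

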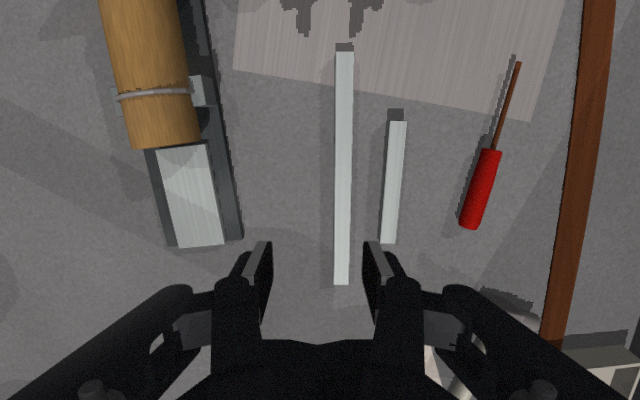

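The wrist view shows the bar along column 344 (rows 50–285), as predicted to about a pixel. The short bar is to its right at columns 380–405. I'll go down and grip.

```bash
python3 -m crank '[4,-1.1,1.06,1,0, 4,-1.1,1.06,2,0, 4,-1.1,1.06,3,-0.0055, 4,0,0,3,0, 4,0,0,3,0, 4,0,0,2,0, 4,0,0,2,0, 4,0,0,1,0]' && python3 -c "
from h import *
delta([.6367,-.0087,.004],87.93)"
```

```text
time_s: 3.98
position: [0.6361, -0.0092, 0.0579]
tool_rot: [[0.03, 1.0, -0.004], [1.0, -0.03, 0.001], [0.001, -0.004, -1.0]]
ft_force: [-1.0, 0.0, -0.8]
grip_width: 0.04
gripper_force: 0.0
t 3.98 pos [ 0.6361 -0.0092  0.0579] head 88.31 w 0.04004743785734233 F [-1.   0.  -0.8] tilt [-4.2e-03  7.0e-04 -1.0e+00]
shift cm (tool axes as now) [0.05 0.08 5.39] turn 0.0066
```

```bash
python3 -m crank '[4,0,0.05,1.5,0, 4,0,0,1.5,0, 4,0,0,1,0, 4,0,0,0.7,0, 4,0,0,0.4,0, 4,0,0,0.3,0, 4,0,0,0,0, 4,0,0,0,0]' && python3 -m crank '[1.5,0,0,0,0, 1.5,0,0,0,0, 1.5,0,0,0,0, 1.5,0,0,0,0, 1.5,0,0,0,0, 1.5,0,0,0,0, 1.5,0,0,0,0, 1.5,0,0,0,0]' 60 && python3 -c "
from h import *
delta([.6367,-.0087,.064],93.8)"
```

```text
time_s: 4.65
position: [0.6377, -0.0088, 0.0078]
tool_rot: [[0.031, 1.0, 0.001], [1.0, -0.031, -0.0], [-0.0, 0.001, -1.0]]
ft_force: [-0.0, -0.3, -0.2]
grip_width: 0.0398
gripper_force: 0.0
time_s: 5.32
position: [0.6376, -0.0087, 0.0082]
tool_rot: [[0.031, 1.0, 0.001], [1.0, -0.031, -0.0], [-0.0, 0.001, -1.0]]
ft_force: [-1.6, 0.7, 6.2]
grip_width: 0.018
gripper_force: 61.0
t 5.32 pos [ 0.6376 -0.0087  0.0082] head 88.21 w 0.018012596889718846 F [-1.6  0.7  6.2] tilt [ 9.e-04 -3.e-04 -1.e+00]
shift cm (tool axes as now) [ 0.   -0.08 -5.58] turn -0.0976
```

```bash
python3 -m crank '[1.5,0,0,-0.7,0, 1.5,0,0,-1.2,0, 1.5,0,0,-1.5,-0.04, 1.5,0,0,-1.5,-0.0576, 1.5,-1,0,-0.7,0, 1.5,-2,0,0,0, 1.5,-2.3,0,0,0, 1.5,-2.3,0,0,0]' && python3 -m crank '[1.5,-1.7,-1,0,0, 1.5,-1,-2,0,0, 1.5,-0.3,-2.5,0,0, 1.5,0,-2.5,0,0, 1.5,0,-2.5,0,0, 1.5,0,-2.5,0,0, 1.5,0,-2.5,0,0, 1.5,0,-1.5,0,0]'
python3 - <<'E'
from h import *
delta([.463,-.127,.038],93.8)
for c in ["side","top"]:
    p=optics.get_image(c);save(p,c+"2")
a=cv2.imread("pics/top2.png")[150:400,80:640];b=cv2.imread("pics/side2.png")[90:340,60:620]
cv2.imwrite("pics/both2.png",np.vstack([a,b]))
E
```

```text
time_s: 5.98
position: [0.6424, -0.0859, 0.0637]
tool_rot: [[-0.065, 0.998, 0.0], [0.998, 0.065, -0.0], [-0.0, 0.0, -1.0]]
ft_force: [0.5, -0.5, -2.7]
grip_width: 0.0182
gripper_force: 59.9
time_s: 6.65
position: [0.4724, -0.1261, 0.0635]
tool_rot: [[-0.064, 0.998, -0.001], [0.998, 0.064, 0.0], [0.0, -0.001, -1.0]]
ft_force: [0.5, -0.1, -3.6]
grip_width: 0.0182
gripper_force: 59.9
t 6.65 pos [ 0.4724 -0.1261  0.0635] head 93.65 w 0.018204006085958787 F [ 0.5 -0.1 -3.6] tilt [-1.3e-03  3.0e-04 -1.0e+00]
shift cm (tool axes as now) [-0.03 -0.94  2.55] turn -0.0027
```

View pics/both2.png

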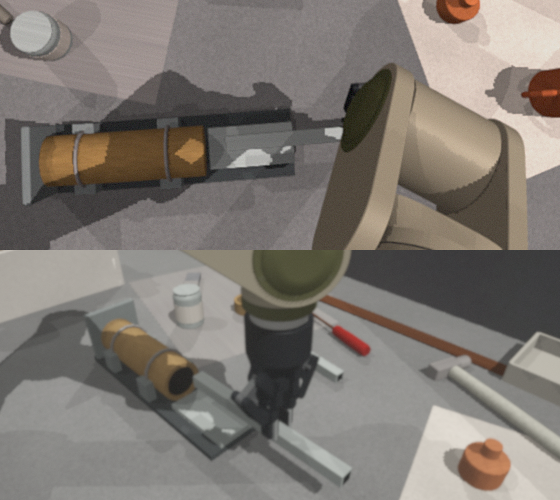

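The bar is held and lies over the ledge, its front short of the mouth. I'll line it up, lower it and check with the wrist camera.

```bash
python3 -m crank '[1.5,0,-0.45,0.3,0, 1.5,0,-0.45,0.6,-0.003, 1.5,0,0,0.8,0, 1.5,0,0,0.5,0, 1.5,0,0,0.2,0, 1.5,0,0,0,0, 1.5,0,0,0,0, 1.5,0,0,0,0]'
python3 - <<'E'
from h import *
delta([.463,-.127,.038],93.8)
p=optics.get_image("wrist");save(p,"w3")
s=env.observe();R=np.array(s["tool_rot"]);P=np.array(s["position"])
u=np.array([-.0662,.9978,0]);M=np.array([.4498,.0726,.048])
f=P+R[:,0]*.17; f[2]+=.012
print("front top pred",px(p,f),"mouth",px(p,M),"core top at mouth/end",px(p,[M+[0,0,.035],M+u*.2+[0,0,.035]]))
w=np.array([u[1],-u[0],0])
print("ledge corners",px(p,[M-u*a+w*b-[0,0,.026] for a in(.005,.13) for b in(-.03,.03)]))
for n in["core_mouth","long_bar_center"]:
  for r in spotter.look_for(p,n)[:2]: print(n,r["score"],np.array(r["at"])*[640,400])
im=cv2.cvtColor(p["color"],cv2.COLOR_RGB2BGR)
E
```

```text
time_s: 7.42
position: [0.4661, -0.1264, 0.0394]
tool_rot: [[-0.069, 0.998, 0.0], [0.998, 0.069, -0.0], [-0.0, 0.0, -1.0]]
ft_force: [0.1, -1.0, -3.4]
grip_width: 0.0182
gripper_force: 59.9
t 7.42 pos [ 0.4661 -0.1264  0.0394] head 93.97 w 0.01818931672292987 F [ 0.1 -1.  -3.4] tilt [ 3.e-04 -2.e-04 -1.e+00]
shift cm (tool axes as now) [-0.04 -0.31  0.14] turn 0.0029
front top pred [[ 319.85434523 -173.82200471]] mouth [[ 313.13444231 -245.58273093]] core top at mouth/end [[ 3.12297366e+02 -3.07013682e+02]
 [ 1.01272416e+04  4.30220970e+06]]
ledge corners [[ 245.14667922 -176.36518352]
 [ 382.42932709 -176.17691983]
 [ 254.01944286  112.70724614]
 [ 372.77610198  113.07138914]]
core_mouth 0.81 [286.016  58.08 ]
long_bar_center 0.95 [320.576 158.32 ]
```

View pics/w3.png

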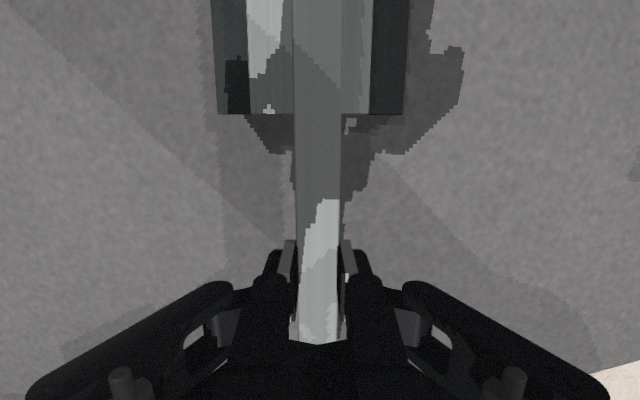

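Run:
```python
from h import *
np.set_printoptions(precision=1,suppress=True)
s=env.observe();R=np.array(s["tool_rot"]);P=np.array(s["position"])
p=optics.get_image("wrist");g=p["color"].astype(int).sum(2)
for pit in(-.06,-.03,0,.03,.06):
    for a in(-.11,0.03,.07,.1):
        c=P+R[:,0]*a+[0,0,.012+pit*a];q=px(p,[c-R[:,1]*.01,c+R[:,1]*.01]);print(pit,a,q.ravel(),"w",q[1,0]-q[0,0])
for r in(2,40,90,150,200,225,325,335): print(r,g[r,280:360].tolist() if 0 else np.argsort(-abs(np.diff(g[r,275:365])))[:6]+275)
print(np.array(p["pose"]))
```

```text
-0.06 -0.11 [301.1 444.  336.3 444.1] w 35.17980608629307
-0.06 0.03 [297.  203.3 341.4 203.3] w 44.4031712536285
-0.06 0.07 [295.8 111.1 342.9 111.2] w 47.10982629663522
-0.06 0.1 [295.   35.6 344.   35.6] w 48.98759715344903
-0.03 -0.11 [301.4 438.4 336.  438.4] w 34.59035007140636
-0.03 0.03 [296.9 203.8 341.6 203.9] w 44.68352667576096
-0.03 0.07 [295.5 111.1 343.4 111.1] w 47.85640129656599
-0.03 0.1 [294.5  33.7 344.6  33.7] w 50.14465531505442
0 -0.11 [301.7 433.  335.7 433. ] w 34.01860783144792
0 0.03 [296.8 204.4 341.7 204.4] w 44.96742770843167
0 0.07 [295.2 111.  343.8 111. ] w 48.62701122979786
0 0.1 [293.9  31.7 345.3  31.8] w 51.35739794961228
0.03 -0.11 [301.9 427.7 335.4 427.7] w 33.46390464304665
0.03 0.03 [296.6 205.  341.9 205. ] w 45.254941705564704
0.03 0.07 [294.8 110.9 344.2 110.9] w 49.42283528997132
0.03 0.1 [293.4  29.6 346.   29.7] w 52.62991947282234
0.06 -0.11 [302.1 422.6 335.1 422.6] w 32.92558887189011
0.06 0.03 [296.5 205.5 342.1 205.6] w 45.546137729044744
0.06 0.07 [294.4 110.8 344.7 110.8] w 50.24513105959966
0.06 0.1 [292.8  27.5 346.7  27.5] w 53.96672298892673
2 [283 282 292 363 290 341]
40 [279 291 280 362 294 293]
90 [293 361 294 288 342 298]
150 [340 290 339 285 295 294]
200 [339 322 321 338 351 294]
225 [310 338 309 337 295 345]
325 [288 336 345 298 337 341]
335 [288 346 336 345 335 339]
[[ 1.  -0.1 -0.   0.5]
 [ 0.1  1.   0.3 -0.1]
 [ 0.  -0.3  1.   0.2]
 [ 0.   0.   0.   1. ]]
```

```bash
python3 -m crank '[1.5,0,-0.3,0,0.003, 1.5,0.5,0,0,0, 1.5,1,0,0,0, 1.5,1,0,0,0, 1.5,1,0,0,0, 1.5,1,0,0,0, 1.5,0.5,0,0,0, 1.5,0,0,0,0]' && python3 -c "
from h import *
delta([.4538,.0127,.038],93.8)
p=optics.get_image('side');save(p,'s4');cv2.imwrite('pics/s4c.png',cv2.resize(cv2.cvtColor(p['color'],4)[140:320,130:430],None,fx=2,fy=2))"
```

```text
time_s: 8.28
position: [0.4593, -0.0752, 0.0393]
tool_rot: [[-0.068, 0.998, -0.0], [0.998, 0.068, 0.0], [0.0, -0.0, -1.0]]
ft_force: [-1.0, -1.2, -3.8]
grip_width: 0.0181
gripper_force: 59.9
t 8.28 pos [ 0.4593 -0.0752  0.0393] head 93.89 w 0.01809744361681185 F [-1.  -1.2 -3.8] tilt [-4.e-04  3.e-04 -1.e+00]
shift cm (tool axes as now) [8.8  0.05 0.14] turn 0.0016
```

View pics/s4c.png

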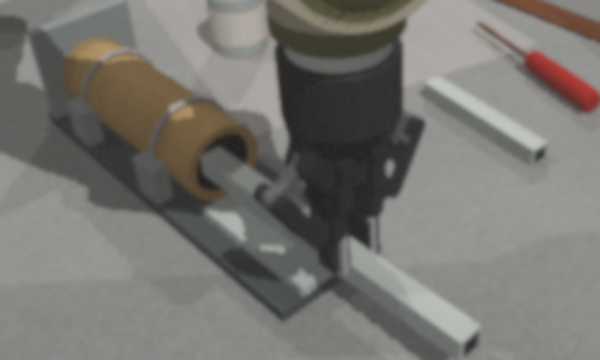

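The bar's nose has entered the mouth, centred and clear. I'll slide on and then lower it onto the ledge.

```bash
python3 -m crank '[1.5,0.7,0,0,0, 1.5,1.3,0,0,0, 1.5,1.3,0,0,0, 1.5,1.3,0,0,0, 1.5,1.3,0,0,0, 1.5,1.3,0,0,0, 1.5,0.9,0,0,0, 1.5,0.3,0,0,0]' && python3 -m crank '[1.5,0,0,0.2,0, 1.5,0,0,0.2,0, 1.5,0,0,0.2,0, 1.5,0,0,0.1,0, 1.5,0,0,0.1,0, 1.5,0,0,0,0, 1.5,0,0,0,0, 1.5,0,0,0,0]'
```

```text
time_s: 9.0
position: [0.4537, 0.0082, 0.0393]
tool_rot: [[-0.067, 0.998, -0.0], [0.998, 0.067, 0.0], [0.0, -0.0, -1.0]]
ft_force: [-0.4, 0.3, -3.7]
grip_width: 0.0181
gripper_force: 59.9
time_s: 9.67
position: [0.4539, 0.0071, 0.0314]
tool_rot: [[-0.066, 0.998, -0.0], [0.998, 0.066, -0.0], [-0.0, -0.0, -1.0]]
ft_force: [-0.3, 0.0, -3.6]
grip_width: 0.0178
gripper_force: 59.9
```

```bash
python3 -m crank '[1.5,0,0,0.1,0, 1.5,0,0,0,0, 3,0,0,0,0, 4.5,0,0,0,0, 5,0,0,0,0, 5,0,0,0,0, 5,0,0,0,0, 5,0,0,0,0]' && python3 -m crank '[5,0,0,-0.5,0, 5,0,0,-1.5,0, 5,0,0,-2,0, 5,0,0,-2.5,0, 5,0,0,-2.5,0, 5,0,0,-1,0, 5,0,0,0,0, 5,0,0,0,0]'
python3 - <<'E'
from h import *
u=np.array([-.0662,.9978,0]);M=np.array([.4498,.0726,.048])
delta(M-u*.26,93.8)
p=optics.get_image("wrist");save(p,"w5")
p=optics.get_image("side");save(p,"s5")
cv2.imwrite("pics/b5.png",np.vstack([cv2.resize(cv2.imread("pics/s5.png")[140:320,130:430],None,fx=1.6,fy=1.6),cv2.resize(cv2.imread("pics/w5.png"),(480,300))]))
E
```

```text
time_s: 10.33
position: [0.454, 0.0072, 0.0304]
tool_rot: [[-0.066, 0.998, 0.0], [0.998, 0.066, -0.0], [-0.0, 0.0, -1.0]]
ft_force: [0.7, -0.2, -1.5]
grip_width: 0.0498
gripper_force: 0.0
time_s: 11.0
position: [0.4539, 0.0072, 0.1305]
tool_rot: [[-0.066, 0.998, 0.001], [0.998, 0.066, -0.0], [-0.0, 0.001, -1.0]]
ft_force: [0.4, 0.2, -0.4]
grip_width: 0.0498
gripper_force: 0.0
t 11.0 pos [0.4539 0.0072 0.1305] head 93.79 w 0.04976305593435167 F [ 0.4  0.2 -0.4] tilt [ 8.e-04 -2.e-04 -1.e+00]
shift cm (tool axes as now) [-19.45   0.02   8.26] turn -0.0002
```

View pics/b5.png

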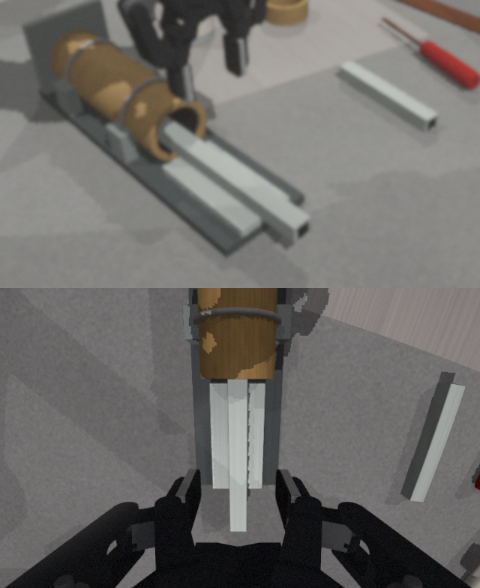

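The bar rests straight on the ledge with its nose in the core, and the fingers are clear. I'll move behind its rear end with the fingers shut.

```bash
python3 -m crank '[0,-1.2,0,0,0, 0,-2.3,0,0,0, 0,-2.5,0,0,0, 0,-2.5,0,0,0, 0,-2.5,0,0,0, 0,-2.5,0,0,0, 0,-1.3,0,0,0, 0,-0.7,0,0,0]' && python3 -m crank '[0,0,0,1,0, 0,0,0,2,0, 0,0,0,2.2,0, 0,0,0,2.2,0, 0,0,0,1.5,0, 0,0,0,1,0, 0,0,0,0.4,0, 0,0,0,0,0]'
python3 - <<'E'
from h import *
u=np.array([-.0662,.9978,0]);M=np.array([.4498,.0726,.027])
delta(M-u*.071,93.8)
p=optics.get_image("side");save(p,"s6")
p=optics.get_image("wrist");save(p,"w6")
cv2.imwrite("pics/b6.png",np.vstack([cv2.resize(cv2.imread("pics/s6.png")[160:340,180:480],None,fx=1.6,fy=1.6),cv2.resize(cv2.imread("pics/w6.png"),(480,300))]))
E
```

```text
time_s: 11.77
position: [0.4639, -0.1487, 0.1294]
tool_rot: [[-0.064, 0.998, -0.001], [0.998, 0.064, 0.001], [0.001, -0.001, -1.0]]
ft_force: [-0.1, 0.0, 0.0]
grip_width: 0.0001
gripper_force: 0.0
time_s: 12.43
position: [0.4637, -0.1465, 0.0264]
tool_rot: [[-0.067, 0.998, -0.002], [0.998, 0.067, 0.001], [0.002, -0.002, -1.0]]
ft_force: [0.5, -0.2, -0.0]
grip_width: -0.0001
gripper_force: 0.0
t 12.43 pos [ 0.4637 -0.1465  0.0264] head 93.83 w -5.5441775482426646e-05 F [ 0.5 -0.2 -0. ] tilt [-0.0021  0.0014 -1.    ]
shift cm (tool axes as now) [14.86  0.07 -0.03] turn 0.0004
```

View pics/b6.png

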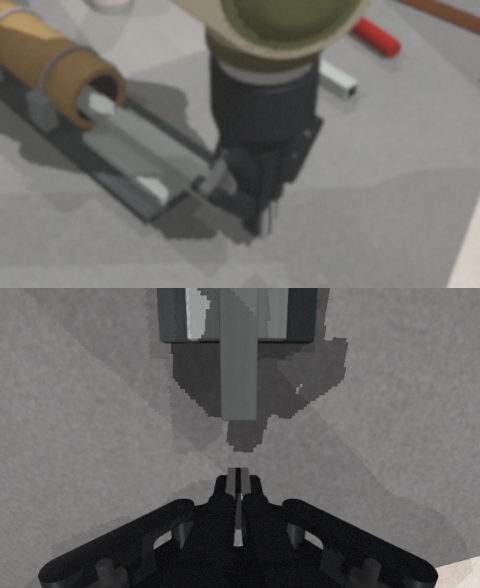

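The shut fingers stand right behind the bar's rear end, aligned at column 238 of the wrist view. Now I push.

```bash
python3 -m crank '[0,0.5,0,0,0, 0,0.7,0,0,0, 0,0.7,0,0,0, 0,0.7,0,0,0, 0,0.7,0,0,0, 0,0.7,0,0,0, 0,0.7,0,0,0, 0,0.7,0,0,0]' && python3 -m crank '[0,0.7,0,0,0, 0,0.7,0,0,0, 0,0.7,0,0,0, 0,0.7,0,0,0, 0,0.7,0,0,0, 0,0.7,0,0,0, 0,0.7,0,0,0, 0,0.7,0,0,0]' && python3 -m crank '[0,0.7,0,0,0, 0,0.7,0,0,0, 0,0.5,0,0,0, 0,0.4,0,0,0, 0,0.3,0,0,0, 0,0.2,0,0,0, 0,0,0,0,0, 0,0,0,0,0]'
python3 - <<'E'
from h import *
u=np.array([-.0662,.9978,0]);M=np.array([.4498,.0726,.027])
delta(M-u*.071,93.8)
p=optics.get_image("side");save(p,"s7")
p=optics.get_image("wrist");save(p,"w7")
cv2.imwrite("pics/b7.png",np.vstack([cv2.resize(cv2.imread("pics/s7.png")[140:320,130:430],None,fx=1.6,fy=1.6),cv2.resize(cv2.imread("pics/w7.png"),(480,300))]))
E
```

```text
time_s: 13.2
position: [0.4608, -0.0932, 0.0275]
tool_rot: [[-0.066, 0.998, 0.001], [0.998, 0.066, -0.001], [-0.001, 0.001, -1.0]]
ft_force: [-0.5, -3.3, 2.2]
grip_width: 0.0003
gripper_force: 1.6
time_s: 13.87
position: [0.4568, -0.037, 0.0273]
tool_rot: [[-0.066, 0.998, -0.0], [0.998, 0.066, 0.0], [0.0, -0.0, -1.0]]
ft_force: [-0.8, -4.4, 3.3]
grip_width: 0.0003
gripper_force: 2.0
time_s: 14.53
position: [0.4549, -0.0094, 0.0271]
tool_rot: [[-0.066, 0.998, -0.001], [0.998, 0.066, 0.001], [0.001, -0.0, -1.0]]
ft_force: [-0.9, -0.4, 0.2]
grip_width: 0.0001
gripper_force: 0.0
t 14.53 pos [ 0.4549 -0.0094  0.0271] head 93.77 w 5.26109635361961e-05 F [-0.9 -0.4  0.2] tilt [-5.e-04  8.e-04 -1.e+00]
shift cm (tool axes as now) [1.12 0.04 0.01] turn -0.0005
```

View pics/b7.png

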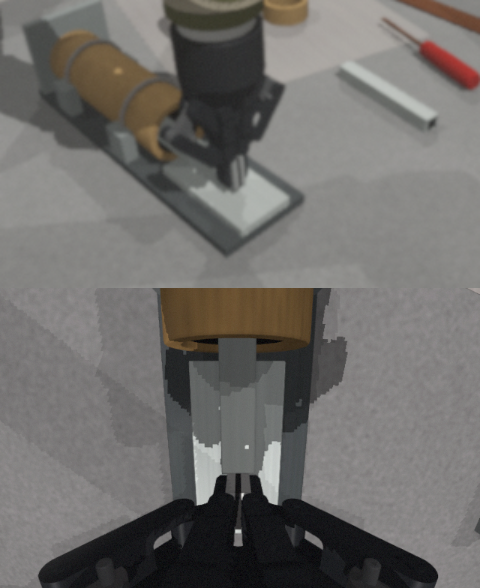

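The bar is straight, with about 1 cm still to go. I'll push gently until it meets the stop.

```bash
python3 -m crank '[0,0.2,0,0,0, 0,0.2,0,0,0, 0,0.2,0,0,0, 0,0.2,0,0,0, 0,0.15,0,0,0, 0,0.1,0,0,0, 0,0,0,0,0, 0,0,0,0,0]' && python3 -m crank '[0,0.1,0,0,0, 0,0.1,0,0,0, 0,0.1,0,0,0, 0,0.05,0,0,0, 0,0.05,0,0,0, 0,0,0,0,0, 0,0,0,0,0, 0,0,0,0,0]'
```

```text
time_s: 15.3
position: [0.4544, 0.001, 0.0273]
tool_rot: [[-0.066, 0.998, 0.0], [0.998, 0.066, 0.0], [0.0, 0.0, -1.0]]
ft_force: [-0.2, -0.3, 0.7]
grip_width: 0.0003
gripper_force: 0.0
time_s: 15.97
position: [0.4545, 0.0032, 0.0275]
tool_rot: [[-0.067, 0.998, 0.001], [0.998, 0.067, -0.003], [-0.003, 0.001, -1.0]]
ft_force: [-2.5, -13.1, 0.2]
grip_width: 0.0003
gripper_force: 6.8
```

It pushes back with 13 N at the expected place, so it is against the stop. I'll back off and check.

```bash
python3 -m crank '[0,-0.3,0,0,0, 0,-0.7,0,0,0, 0,-1.5,0,0,0, 0,-2,0,0,0, 0,-2,0,-1,0, 0,-1.5,0,-2,0, 0,-1,0,-3,0, 0,0,0,-3,0]' && python3 -m crank '[0,-2,0,-3,0, 0,-2,0,-3,0, 0,-2,0,-2,0, 0,-1,0,-1,0, 0,0,0,0,0, 0,0,0,0,0, 0,0,0,0,0, 0,0,0,0,0]'
python3 - <<'E'
from h import *
u=np.array([-.0662,.9978,0]);M=np.array([.4498,.0726,.027])
delta(M,93.8)
p=optics.get_image("side");save(p,"s8")
p=optics.get_image("wrist");save(p,"w8")
print("rear top edge expected if home",px(p,M-u*.06+[0,0,.015]))
cv2.imwrite("pics/b8.png",np.vstack([cv2.imread("pics/s8.png")[140:320],cv2.imread("pics/w8.png")]))
E
```

```text
time_s: 16.63
position: [0.46, -0.0868, 0.1181]
tool_rot: [[-0.064, 0.998, -0.001], [0.998, 0.064, 0.001], [0.001, -0.001, -1.0]]
ft_force: [0.9, -0.5, -0.9]
grip_width: 0.0001
gripper_force: 0.0
time_s: 17.3
position: [0.4642, -0.1539, 0.2062]
tool_rot: [[-0.067, 0.998, -0.002], [0.998, 0.067, 0.002], [0.002, -0.002, -1.0]]
ft_force: [-0.4, 1.2, 0.4]
grip_width: 0.0002
gripper_force: 0.0
t 17.3 pos [ 0.4642 -0.1539  0.2062] head 93.84 w 0.00021775364611372058 F [-0.4  1.2  0.4] tilt [-0.0019  0.0016 -1.    ]
shift cm (tool axes as now) [22.67  0.11 17.96] turn 0.0006
rear top edge expected if home [[319.30063059   3.44131378]]
```

View pics/b8.png

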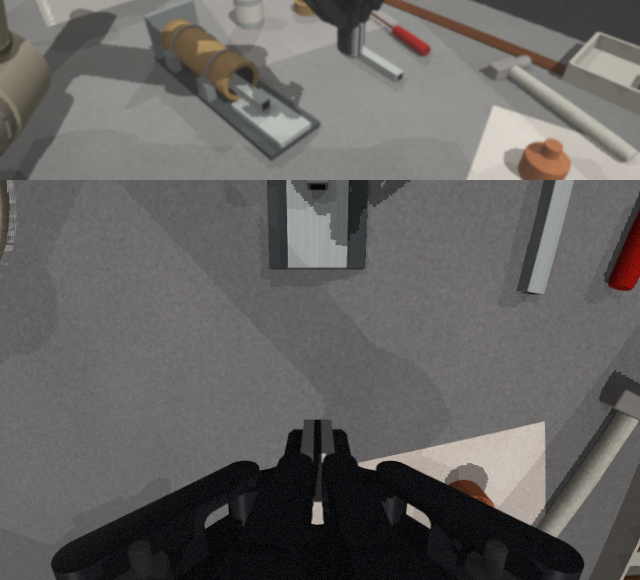

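The bar's rear end shows at about (317,3) in the wrist view, against (319,3) predicted for fully home. The robot is clear and the short bar hasn't moved, so I'm handing it in.

```bash
python3 -c "
from h import *
print(env.close_job())"
```

```text
the job is handed in; nothing more can be done
None
```

The long bar is fully home against the stop plate, released and straight in the core; the short bar was left where it lay, and the job was handed in about 17 s into the 48 s limit (no verdict came back).

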